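# Swap the master ring for the collar in the V locator

## Task

The V locator still holds the ring gauge behind its swing gate: swing the gate wide open, take the ring gauge out and leave it lying flat on the table beside the locator, out of the way of the gate. Then slide the heavy steel collar across the table, without lifting or tipping it, into the locator until it rests against both faces of the V, and swing the gate fully shut behind it. Leave the other parts standing round the locator where they are.

Things in the scene. Friction and masses are not known exactly. Their poses are not given: they have to be found in the camera images.
- v_locator: Steel V fixed to the table: two bars at 90 degrees, 72 mm long, 14 thick, 16 high, free ends at about x = -5, y = +/-57 mm. Origin: on the table at the seat, where the axis of a 68 mm round part is when it touches both bars. +x points into the V (inner apex at x = 48 mm): parts slide in along +x through the mouth at -x; +y is to the left when looking into the V.
- gate (a joint): Angle of the swing gate: 0 = shut (the bar lies across the mouth, along the locator's y, at x = -43 mm; it stops there), growing as it swings outward, away from the V, to the stop at 1.75 rad (100 degrees: it then points along the locator's -x, on its +y side). It stays where it is left; about 0.5 N at the post moves it.
- gate_hinge (a point): Top of the gate's vertical pivot, at x = -43 mm, y = +66 mm in the locator's frame, 24 mm above the table.
- gate_post (a point): Centre of the top end of the gate's upright round handle post: dark steel, 14 mm in diameter, free from 21 mm to 66 mm above the table, 118 mm from the pivot. The gate's bar is aluminium, 12 mm wide, from 8 to 21 mm above the table. Shut, it leaves 3 mm between itself and a seated collar.
- ring_gauge: Plain steel master ring lying flat in the locator at the start: 66 mm outside, 42 mm bore right through (wall 12 mm), 22 mm high, 0.35 kg. Origin: centre of its underside. It may be dragged or lifted.
- collar: Turned steel collar standing on the table at the robot's right: round, 68 mm in diameter, 49 mm high with a stepped top, 0.6 to 0.95 kg, too wide to be worth grasping. Origin: centre of its underside, z up. A tall open carton (from about x = 0.65, y = -0.15 outward) and the projector (from about y = -0.45) stand fixed beyond it: keep the wrist clear of them.
- stepped_shaft: Bystander: stepped steel shaft standing upright behind the locator, 38 mm in diameter, 87 mm high; origin at the centre of its foot.
- plug_gauge: Bystander: steel plug standing upright at the locator's -y side, 25 mm in diameter, 64 mm high; origin at the centre of its foot.
- v_block_1: Bystander: steel V-block at the locator's +y side, 34 x 46 mm, 36 mm high; origin at the centre of its underside.
Not all that is in view belongs to the job. Of the things like the ring_gauge, leave any that is pink; of the rest the smaller one is meant.

How it is judged:
By the outcome, as a careful person would: the job done as asked, in the order asked, and still so for the second after the job is handed in, with the robot touching nothing.
It also fails if it takes over 72 s, if anything falls off the work surface, if the arm or the gripper's body presses on something with over 40 N, if the wrist force passes 120 N, or if a joint passes its speed limit or range.

## Robot

A 6-joint arm with a two-finger parallel gripper is mounted at the origin on a cart in front of the work surface, level with it; the furniture and walls round the work are solid. World frame = base frame: x ahead of the robot, y to its left, z up, the work surface at z = 0. Lengths are in m, angles in rad, forces in N, time in s.
With the tool pointing down it reaches from about 0.375 to 0.9 m from the base axis. Payload 3.1 kg.
Tool frame: the origin (TCP) lies at the very end of the fingers, on their centre line; the grasp point (between the pads) lies 19 mm behind it (manip.tcp_to_grasp is the distance from the TCP to the grasp point, in m); z points along the fingers, y is the line along which they close (so a half turn about z gives the same grasp; the last joint's range is limited). The gripper opens to 85 mm and grips with 20 to 120 N. Pads are 22 mm wide; open, the fingers measure 114 mm over their backs; the gripper's body (76 mm by 85 mm) begins 54 mm behind the grasp point. The pads swing forward as they close: fully open they stand 13 mm farther back than shut.
Start: joints at [1.006, 0.527, 1.433, -0, 1.181, -0.178], TCP at [0.236, 0.579, 0.231] pointing down, gripper open.
Joint ranges: [-3.08, 3.08], [-0.75, 2.2], [0.22, 2.44], [-1.43, 4.57], [0, 2.65], [-2.85, 2.85]. Speed limits (rad/s): [2.79, 2.79, 3.14, 3.14, 3.14, 3.14].

## Interface

Orientations are given as a unit quaternion [x, y, z, w].
In Python, from station import manip gives the robot as it stands. The module is installed in compiled form; this text tells all that it offers.
- The arm moves only by the tool step_arm, never from a script. Its argument "commands" is one flat list of numbers, 6 for each row, row after row: the shift along the tool's x, y, z in m, then the turn, a rotation vector about the tool's x, y, z in degrees. A call has exactly 10 rows; each row is the pose to reach, as a shift and turn from the pose commanded when the call began, along the tool's axes at that moment; what a row does not reach only later rows make up. A row lasts 1/10 s, in which the tool goes at most 50 mm and 8.59 degrees, less where a joint would pass 70% of its speed; a pose out of reach is approached as far as the arm can. A call with a gripper value outside its range is refused whole. "jaw" is the opening in per cent of the stroke, from 0 (shut) to 100 (fully open), set as the call begins (left out, the last holds). The fingers move at their own pace and stop on an object; "grip_force" is the grip in N (left out, the last holds). Time passes only in rows, so rows that repeat a pose let the fingers close, or fill a call up. It gives the time, the measured TCP pose, the force, the opening and the grip force at its end, in the units of the state.
- manip.sense(): the state, without advancing time (a new reading comes with each control period).
- manip.snapshot(name): name is "side" or "top" or "wrist"; returns a dict with "pixels" (400x640x3 uint8, blue, green, red), "fx", "fy", "cx", "cy" (pixels), "R" (3x3) and "t" (3): a world point X has camera coordinates R X + t; the wrist camera has in their place "mount" (4x4, takes a point from camera to tool coordinates, whose origin is the TCP and whose axes are the flange's). Camera axes: x right, y down, z forward; pixel columns grow to the right and rows downward; lengths in m; the calibration is good to about 2 mm. A picture is of the moment at which its call begins: read the wrist's pose just before it. There is no depth.
- manip.sign_off(): hands the job in; it is judged then, once.
The state is a dict: "t": time; "q": joint angles; "qd": joint speeds; "tau": joint torques, N m; "tcp_pos": TCP position; "tool_rot": TCP orientation; "force": force on the tool from outside, world axes, zero at the start; "ft_torque": the same for the moment, N m; "finger_gap": opening from 0.0 (shut) to 1.0 (fully open); "gripper_force": force on a finger pad.
Only numpy, scipy, OpenCV 4.12 (cv2) and the standard library are available. Lean on these libraries where they do the work, as an engineer would, in place of code of your own. Each camera call takes 0.05 s, during which the arm holds its last target. There are 200 camera calls.

## Working session

There is one attempt and no reset: what is moved stays moved. The work goes in short steps, Python scripts to look and compute and a tool call to move; the robot and the scene stay as the last step left them, time stands still between calls to the robot, and variables do not carry over. Pictures are saved under pics/ and viewed, at most 10 in all, crops included, and the job is handed in when it is done.

Besides the shell and the picture viewer there is one more tool, called as name(argument=value, ...), one argument or row to a line, values as JSON. step_arm: Moves the arm, as the interface text tells. Its arguments: {"type":"object","properties":{"commands":{"type":"array","items":{"type":"number"}},"jaw":{"type":"number"},"grip_force":{"type":"number"}},"required":["commands"]}

```bash
mkdir -p pics; cat > h.py <<'E'
import numpy as np, cv2, json
from scipy.spatial.transform import Rotation as Rn
from station import manip
def snap(n):
    s=manip.sense(); d=manip.snapshot(n); d=dict(d); d['s']=s
    if n=='wrist':
        M=np.array(d['mount']); T=np.eye(4); T[:3,:3]=Rn.from_quat(s['tool_rot']).as_matrix(); T[:3,3]=s['tcp_pos']
        W=T@M; d['R']=W[:3,:3].T; d['t']=-W[:3,:3].T@W[:3,3]
    d['R']=np.array(d['R']); d['t']=np.array(d['t']); return d
def ray(d,u,v,z):
    c=-d['R'].T@d['t']; r=d['R'].T@np.array([(u-d['cx'])/d['fx'],(v-d['cy'])/d['fy'],1]); return c+r*(z-c[2])/r[2]
def proj(d,X):
    p=d['R']@np.array(X)+d['t']; return d['cx']+d['fx']*p[0]/p[2], d['cy']+d['fy']*p[1]/p[2]
def totool(dw):
    s=manip.sense(); return Rn.from_quat(s['tool_rot']).as_matrix().T@np.array(dw)
E
python3 - <<'E'
from h import *
import pickle
for n in ['top','side','wrist']:
    d=snap(n); cv2.imwrite(f'pics/{n}0.png',d['pixels']); pickle.dump(d,open(n+'0.pkl','wb'))
    print(n,d['fx'],-d['R'].T@d['t'],d['R'][2])
s=manip.sense(); print(s); print(Rn.from_quat(s['tool_rot']).as_matrix().round(3))
a=cv2.imread('pics/top0.png')
E
```

```text
top 486.9662383688991 [0.37850211 0.03168049 1.50575841] [ 0.12103824  0.00951688 -0.99260222]
side 361.9946187821195 [ 0.1543923  -0.74808625  0.62323452] [ 0.37435001  0.75430054 -0.53934476]
wrist 339.9861471417095 [0.16964984 0.60484545 0.37366458] [ 0.2593712  -0.10901811 -0.95960494]
{'t': 0.15, 'q': array([ 1.00549279e+00,  5.28278967e-01,  1.43358572e+00, -1.65141745e-05,
        1.18141350e+00, -1.78497604e-01]), 'qd': array([-0.00075047, -0.00427231, -0.00272558,  0.00122672, -0.00076325,
        0.00184857]), 'tau': array([ 1.24925806e-03, -4.42739582e+01, -1.78276294e+01, -2.04221278e-04,
        5.54310187e-03, -1.99699329e-06]), 'tcp_pos': array([0.23545126, 0.57836989, 0.23054932]), 'tool_rot': array([ 1.92196370e-01,  9.81356125e-01, -7.87927840e-04, -2.99135565e-04]), 'force': array([ 0.06054535, -1.07759183, -0.63161144]), 'ft_torque': array([ 0.03211655, -0.05137141, -0.01828973]), 'gripper_force': 0.0, 'finger_gap': 1.0024105201351245}
[[-0.926  0.377 -0.001]
 [ 0.377  0.926 -0.001]
 [ 0.    -0.002 -1.   ]]
```

View pics/top0.png

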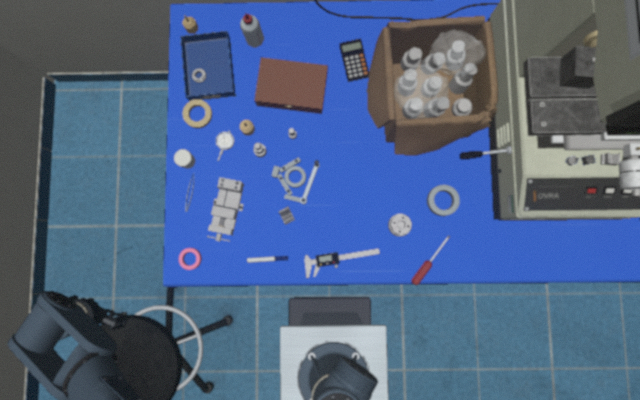

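View pics/side0.png

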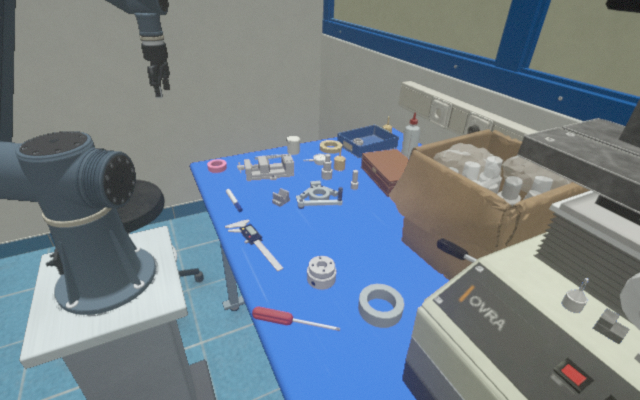

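Candidates for the ring gauge in the top view are the ring in the V (295,178), the pink ring (189,259), the wooden ring (196,113), the big grey ring (444,200) and the tiny ring in the tray (198,75). By the description I choose the one in the V at (295,178). The collar is at (400,224). I'll check both in a close crop.

```bash
python3 - <<'E'
from h import *
import pickle
d=pickle.load(open('top0.pkl','rb'))
a=d['pixels'][135:255,230:430]
b=cv2.resize(a,None,fx=4,fy=4,interpolation=cv2.INTER_CUBIC)
cv2.imwrite('pics/crop1.png',b)
for n,u,v,z in [('ring',295,178,.022),('collar',400,224,.049),('gateA',303,200,.02),('gateB',316,163,.066),('biggrey',444,200,.02)]: print(n,ray(d,u,v,z).round(3))
E
```

```text
ring [0.598 0.11  0.022]
collar [ 0.452 -0.204  0.049]
gateA [0.53  0.086 0.02 ]
gateB [0.636 0.044 0.066]
biggrey [ 0.525 -0.346  0.02 ]
```

View pics/crop1.png

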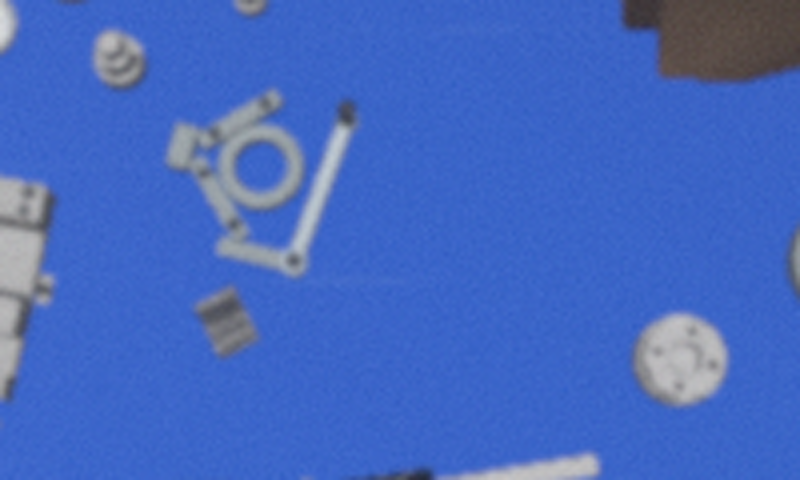

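The crop shows the grey ring in the V at (261,166). The gate hinge is at (293,261), the dark post at (347,110), the V apex at about (185,147) and the collar at (681,358). That confirms the choice of ring. Next I move above the locator for a close wrist view.

step_arm(
  commands=[-0.05,-0.031,0,0,0,-8,-0.1,-0.062,0,0,0,-8,-0.15,-0.093,0,0,0,-8,-0.2,-0.124,0,0,0,-8,-0.25,-0.155,0,0,0,-8,-0.29,-0.18,0,0,0,-8,-0.33,-0.205,0,0,0,-8,-0.37,-0.23,0,0,0,-8,-0.41,-0.255,0,0,0,-8,-0.45,-0.28,0,0,0,-8],
  jaw=47,
  grip_force=20,
)

```text
t: 1.15
tcp_pos: [0.53, 0.1722, 0.2312]
tool_rot: [0.123, 0.992, 0.0, -0.0]
force: [0.3, 0.3, -0.4]
finger_gap: 0.469
gripper_force: 0.0
```

```bash
python3 - <<'E'
from h import *
import pickle
d=snap('wrist'); s=d['s']; cv2.imwrite('pics/w1.png',d['pixels']); pickle.dump(d,open('w1.pkl','wb'))
print(s['t'],s['tcp_pos'],s['qd'].round(2),s['finger_gap']); print(Rn.from_quat(s['tool_rot']).as_matrix().round(3))
E
```

```text
1.15 [0.53004268 0.17221554 0.23116261] [-0.82  0.18 -0.33  0.    0.14 -0.82] 0.46919581791518383
[[-0.97   0.245 -0.   ]
 [ 0.245  0.97   0.   ]
 [ 0.     0.    -1.   ]]
```

View pics/w1.png

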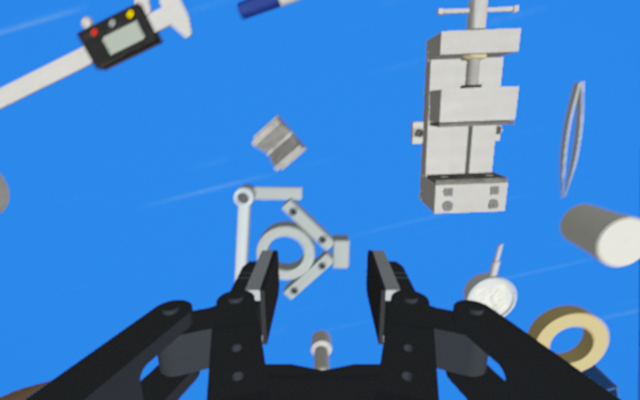

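The wrist view shows the hinge at (243,197), the ring at about (285,251), the bar tips at (290,207) and (290,293), and the gate shut, with the finger hiding its post.

```bash
python3 - <<'E'
from h import *
import pickle
d=pickle.load(open('w1.pkl','rb')); im=d['pixels']
hsv=cv2.cvtColor(im,cv2.COLOR_BGR2HSV)
g=(hsv[:,:,1]<90).astype(np.uint8)*255
# bore: blue blob inside ring
b=255-g; n,l,st,c=cv2.connectedComponentsWithStats(b)
for i in range(1,n):
    if 200<st[i,4]<3000: print('blue',st[i],c[i])
for nm,u,v,z in [('hinge',243,197,.024),('ring',285,251,.022),('tipA',290,207,.016),('tipB',290,293,.016),('apexblock',341,251,.016),('vblock',278,143,.036),('plug',321,345,.064)]:
    print(nm,ray(d,u,v,z).round(4))
E
```

```text
blue [ 247  200   47   64 1352] [263.63905325 221.98224852]
blue [269 237  35  28 703] [286.48506401 249.75533428]
blue [529 308  58  33 511] [550.55577299 319.2074364 ]
blue [549 327  35  28 637] [566.11302983 340.09105181]
blue [560 329  33  34 429] [579.95104895 349.21678322]
blue [139 354  21  28 290] [149.03793103 367.64137931]
blue [486 354  21  28 297] [495.80808081 367.5016835 ]
blue [177 367  34  33 645] [197.72403101 386.64031008]
blue [435 367  34  33 657] [447.01369863 386.45053272]
hinge [0.5309 0.0837 0.024 ]
ring [0.6028 0.1094 0.022 ]
tipA [0.556  0.1279 0.016 ]
tipB [0.6587 0.0989 0.016 ]
apexblock [0.6209 0.1702 0.016 ]
vblock [0.4845 0.1377 0.036 ]
plug [0.7015 0.1263 0.064 ]
```

step_arm(
  commands=[-0.02,-0.015,0.02,0,0,0,-0.045,-0.03,0.04,0,0,0,-0.07,-0.047,0.07,0,0,0,-0.095,-0.064,0.1,0,0,0,-0.11,-0.075,0.12,0,0,0,-0.118,-0.08,0.131,0,0,0,-0.118,-0.08,0.131,0,0,0,-0.118,-0.08,0.131,0,0,0,-0.118,-0.08,0.131,0,0,0,-0.118,-0.08,0.131,0,0,0],
)

```text
t: 2.2
tcp_pos: [0.6242, 0.0686, 0.1017]
tool_rot: [0.123, 0.992, 0.0, 0.001]
force: [-0.5, -0.0, -0.0]
finger_gap: 0.468
gripper_force: 0.0
```

```bash
python3 - <<'E'
from h import *
import pickle
d=snap('wrist'); s=d['s']; cv2.imwrite('pics/w2.png',d['pixels']); pickle.dump(d,open('w2.pkl','wb'))
print(s['t'],s['tcp_pos'],s['qd'].round(2),s['finger_gap']); print(Rn.from_quat(s['tool_rot']).as_matrix().round(3))
print(proj(d,s['tcp_pos']))
E
```

```text
2.2 [0.62422071 0.06862869 0.10173858] [-0.  0. -0. -0. -0. -0.] 0.4682373109795154
[[-0.97   0.243  0.002]
 [ 0.243  0.97  -0.   ]
 [-0.002  0.    -1.   ]]
(np.float64(323.9955440485357), np.float64(265.357252846845))
```

View pics/w2.png

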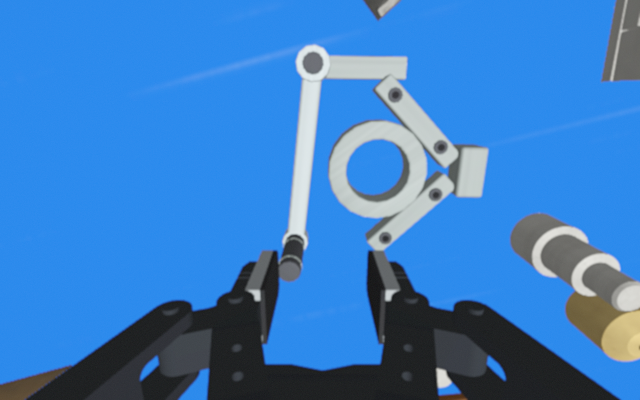

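The view shows the hinge at (313,62), the post top at (290,269), the ring centred on (378,169) in the V, and the gate a few degrees open.

```bash
cat >> h.py <<'E'
def loc():
    return json.load(open('loc.json'))
E
python3 - <<'E'
from h import *
import pickle
d=pickle.load(open('w2.pkl','rb'));P={}
for nm,u,v,z in [('hinge',313,62,.024),('post',290,269,.066),('ring',378.5,169,.022),('s1',395,95,.016),('s2',441,147,.016),('s3',435,195,.016),('s4',385,238,.016)]:
    P[nm]=ray(d,u,v,z); print(nm,P[nm].round(4))
h,p,r=P['hinge'],P['post'],P['ring']
print('gate len',np.hypot(*(p-h)[:2]),'heading',np.degrees(np.arctan2(*(p-h)[1::-1])))
for a,b in [('s1','s2'),('s4','s3')]:
    v=P[b]-P[a]; print('bar',np.degrees(np.arctan2(v[1],v[0])))
v=P['s4']-P['s1'];print('s4-s1',np.degrees(np.arctan2(v[1],v[0])),np.hypot(*v[:2]))
for th in (73,74,75,76):
    x=np.array([np.cos(np.radians(th)),np.sin(np.radians(th))]);y=np.array([-x[1],x[0]])
    seat=h[:2]+.043*x-.066*y; print(th,'seat',seat,'ring in loc',x@(r[:2]-seat),y@(r[:2]-seat))
print('tool delta to post',totool([p[0]-d['s']['tcp_pos'][0],p[1]-d['s']['tcp_pos'][1],.03-d['s']['tcp_pos'][2]]).round(4))
E
```

```text
hinge [0.5295 0.0858 0.024 ]
post [0.639  0.0447 0.066 ]
ring [0.6035 0.1114 0.022 ]
s1 [0.5604 0.1318 0.016 ]
s2 [0.6004 0.1555 0.016 ]
s3 [0.6324 0.1465 0.016 ]
s4 [0.6554 0.1066 0.016 ]
gate len 0.11689859987505692 heading -20.585084101298087
bar 30.572964845772017
bar 119.99260776905628
s4-s1 -14.881292487713065 0.0982895884590115
73 seat [0.60522439 0.1076573 ] ring in loc 0.003043217042269285 0.0027090848584310294
74 seat [0.60483197 0.10897492] ring in loc 0.0019316256624601093 0.0019151594338618057
75 seat [0.60441661 0.11028548] ring in loc 0.0008063476742117378 0.0011407548725328642
76 seat [0.60397845 0.1115886 ] ring in loc -0.0003322741518998329 0.00038610706557533196
tool delta to post [-0.02   -0.0196  0.0718]
```

step_arm(
  commands=[-0.01,-0.01,0,0,0,3,-0.02,-0.0196,0,0,0,6.5,-0.02,-0.0196,0,0,0,6.5,-0.02,-0.0196,0.02,0,0,6.5,-0.02,-0.0196,0.045,0,0,6.5,-0.02,-0.0196,0.065,0,0,6.5,-0.02,-0.0196,0.072,0,0,6.5,-0.02,-0.0196,0.072,0,0,6.5,-0.02,-0.0196,0.072,0,0,6.5,-0.02,-0.0196,0.072,0,0,6.5],
)

```text
t: 3.25
tcp_pos: [0.6397, 0.0438, 0.0297]
tool_rot: [0.179, 0.984, 0.0, 0.001]
force: [0.3, 0.4, -0.4]
finger_gap: 0.472
gripper_force: 0.0
```

step_arm(
  commands=[0,0,0,0,0,0,0,0,0,0,0,0,0,0,0,0,0,0,0,0,0,0,0,0,0,0,0,0,0,0,0,0,0,0,0,0,0,0,0,0,0,0,0,0,0,0,0,0,0,0,0,0,0,0,0,0,0,0,0,0],
  jaw=5,
  grip_force=20,
)

```text
t: 4.25
tcp_pos: [0.6393, 0.0437, 0.0292]
tool_rot: [0.179, 0.984, 0.0, 0.001]
force: [-1.2, 1.6, 5.0]
finger_gap: 0.154
gripper_force: 21.1
```

```bash
python3 - <<'E'
from h import *
s=manip.sense(); print(s['t'],s['tcp_pos'],s['finger_gap'],s['gripper_force'],s['force'])
R=Rn.from_quat(s['tool_rot']).as_matrix(); print(R.round(3)); h=np.array([.5295,.0858]); p=s['tcp_pos'][:2]
v=p-h; L=np.hypot(*v); a0=np.degrees(np.arctan2(v[1],v[0])); print(L,a0)
# arc rows, 6 deg each
for k in range(1,18):
    a=max(a0-6*k,-115.); w=h+L*np.array([np.cos(np.radians(a)),np.sin(np.radians(a))])
    t=R.T@np.array([*(w-p),0]); print(k,t.round(3)[:2],round(a0-a,1))
E
```

```text
4.25 [0.63930508 0.04368978 0.02915281] 0.1539451989961498 21.12924635410309 [-1.15567056  1.55657915  4.98560275]
[[-0.936  0.353  0.001]
 [ 0.353  0.936 -0.   ]
 [-0.001  0.    -1.   ]]
0.11760283190040736 -20.981805333752455
1 [ 0.001 -0.012] 6.0
2 [ 0.003 -0.024] 12.0
3 [ 0.006 -0.036] 18.0
4 [ 0.01  -0.048] 24.0
5 [ 0.016 -0.059] 30.0
6 [ 0.023 -0.069] 36.0
7 [ 0.031 -0.079] 42.0
8 [ 0.039 -0.087] 48.0
9 [ 0.049 -0.095] 54.0
10 [ 0.059 -0.102] 60.0
11 [ 0.07  -0.107] 66.0
12 [ 0.082 -0.111] 72.0
13 [ 0.094 -0.115] 78.0
14 [ 0.106 -0.116] 84.0
15 [ 0.118 -0.117] 90.0
16 [ 0.126 -0.117] 94.0
17 [ 0.126 -0.117] 94.0
```

step_arm(
  commands=[0.001,-0.012,0,0,0,6,0.003,-0.024,0,0,0,12,0.006,-0.036,0,0,0,18,0.01,-0.048,0,0,0,24,0.016,-0.059,0,0,0,30,0.023,-0.069,0,0,0,36,0.031,-0.079,0,0,0,42,0.039,-0.087,0,0,0,48,0.049,-0.095,0,0,0,54,0.059,-0.102,0,0,0,60],
)

```text
t: 5.25
tcp_pos: [0.5471, -0.03, 0.029]
tool_rot: [0.649, 0.761, 0.001, -0.0]
force: [-0.1, 8.1, 7.4]
finger_gap: 0.157
gripper_force: 21.4
```

step_arm(
  commands=[0.001,-0.012,0,0,0,6,0.003,-0.024,0,0,0,12,0.006,-0.036,0,0,0,18,0.01,-0.048,0,0,0,24,0.016,-0.059,0,0,0,30,0.019,-0.064,0,0,0,33,0.019,-0.064,0,0,0,33,0.019,-0.064,0,0,0,33,0.019,-0.064,0,0,0,33,0.019,-0.064,0,0,0,33],
)

```text
t: 6.25
tcp_pos: [0.4823, -0.0213, 0.029]
tool_rot: [0.837, 0.547, 0.001, 0.0]
force: [1.5, 8.4, 8.0]
finger_gap: 0.153
gripper_force: 21.5
```

step_arm(
  commands=[0,0,0,0,0,0,0,0,0,0,0,0,0,0,0,0,0,0,0,0,0,0,0,0,0,0,-0.01,0,0,0,0,0,-0.03,0,0,0,0,0,-0.055,0,0,0,0,0,-0.08,0,0,0,0,0,-0.1,0,0,0,0,0,-0.1,0,0,0],
  jaw=47,
)

```text
t: 7.25
tcp_pos: [0.483, -0.0231, 0.1312]
tool_rot: [0.837, 0.547, 0.002, 0.002]
force: [0.0, -0.4, 0.6]
finger_gap: 0.47
gripper_force: 0.0
```

```bash
python3 - <<'E'
from h import *
s=manip.sense(); print(s['t'],s['tcp_pos'],s['q'].round(2))
R=Rn.from_quat(s['tool_rot']).as_matrix(); print(R.round(3))
# ring grasp: wall centre on mouth side
th=np.radians(75.2); x=np.array([np.cos(th),np.sin(th)]); r=np.array([.6035,.1114])
g=r-.027*x; print('grasp',g); print('tool delta', (R.T@np.array([*(g-s['tcp_pos'][:2]),0])).round(4))
E
```

```text
7.25 [ 0.48304629 -0.02305862  0.1312103 ] [-0.28  0.5   1.88 -0.    0.75  0.13]
[[ 0.401  0.916  0.006]
 [ 0.916 -0.401 -0.002]
 [ 0.001  0.006 -1.   ]]
grasp [0.59660296 0.08529577]
tool delta [0.1448 0.0605 0.0005]
```

step_arm(
  commands=[0.03,0.015,0,0,0,7,0.06,0.03,0,0,0,14,0.095,0.047,0,0,0,22,0.125,0.063,0,0,0,30,0.147,0.074,0,0,0,36,0.156,0.078,0.005,0,0,36,0.156,0.078,0.025,0,0,36,0.156,0.078,0.05,0,0,36,0.156,0.078,0.065,0,0,36,0.156,0.078,0.065,0,0,36],
  jaw=42,
)

```text
t: 8.25
tcp_pos: [0.6123, 0.0886, 0.0603]
tool_rot: [0.965, 0.262, -0.003, -0.001]
force: [-0.1, -0.2, 0.5]
finger_gap: 0.417
gripper_force: 0.0
```

```bash
python3 - <<'E'
from h import *
import pickle
d=snap('wrist'); s=d['s']; cv2.imwrite('pics/w3.png',d['pixels']); pickle.dump(d,open('w3.pkl','wb'))
print(s['t'],s['tcp_pos'],s['qd'].round(2)); print(Rn.from_quat(s['tool_rot']).as_matrix().round(3))
E
```

```text
8.25 [0.61233098 0.08861561 0.06031004] [ 0.   -0.04 -0.04  0.    0.02  0.01]
[[ 0.863  0.506 -0.007]
 [ 0.506 -0.863  0.   ]
 [-0.006 -0.004 -1.   ]]
```

View pics/w3.png

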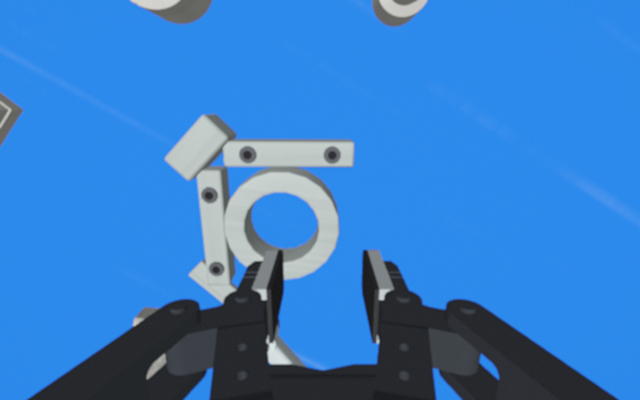

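The ring's outer circle is centred on (282,222), and the fingers straddle the bore side at (320,265).

```bash
python3 - <<'E'
from h import *
import pickle
d=pickle.load(open('w3.pkl','rb')); r=ray(d,282,223,.022); print('ring',r.round(4))
s=manip.sense(); print(s['tcp_pos'],s['qd'].round(3))
R=Rn.from_quat(s['tool_rot']).as_matrix()
g=r[:2]+.027*R[:2,1]; print(g,(R.T@np.array([*(g-s['tcp_pos'][:2]),.006-s['tcp_pos'][2]])).round(4))
E
```

```text
ring [0.6075 0.1115 0.022 ]
[0.61373262 0.08861184 0.06183465] [ 0.002 -0.034 -0.032  0.002  0.     0.006]
[0.62117357 0.08816712] [0.0064 0.0043 0.0558]
```

step_arm(
  commands=[0.002,0.001,0.01,0,0,0,0.002,0.001,0.02,0,0,0,0.002,0.001,0.035,0,0,0,0.002,0.001,0.05,0,0,0,0.002,0.001,0.058,0,0,0,0.002,0.001,0.06,0,0,0,0.002,0.001,0.06,0,0,0,0.002,0.001,0.06,0,0,0,0.002,0.001,0.06,0,0,0,0.002,0.001,0.06,0,0,0],
)

```text
t: 9.3
tcp_pos: [0.618, 0.0892, 0.0039]
tool_rot: [0.965, 0.262, 0.001, 0.0]
force: [-0.0, -0.7, -0.5]
finger_gap: 0.42
gripper_force: 0.0
```

step_arm(
  commands=[0,0,0,0,0,0,0,0,0,0,0,0,0,0,0,0,0,0,0,0,0,0,0,0,0,0,0,0,0,0,0,0,0,0,0,0,0,0,0,0,0,0,0,0,0,0,0,0,0,0,0,0,0,0,0,0,0,0,0,0],
  jaw=5,
  grip_force=50,
)

```text
t: 10.3
tcp_pos: [0.6178, 0.089, 0.0038]
tool_rot: [0.965, 0.262, 0.0, 0.0]
force: [-1.3, -0.8, 5.8]
finger_gap: 0.144
gripper_force: 45.7
```

step_arm(
  commands=[0,0,-0.008,0,0,0,0,0,-0.022,0,0,0,0,0,-0.038,0,0,0,0.004,0.012,-0.045,0,0,0,0.012,0.035,-0.045,0,0,0,0.022,0.06,-0.045,0,0,0,0.032,0.09,-0.045,0,0,0,0.039,0.11,-0.045,0,0,0,0.042,0.118,-0.045,0,0,0,0.042,0.118,-0.045,0,0,0],
)

```text
t: 11.3
tcp_pos: [0.7144, 0.0073, 0.0486]
tool_rot: [0.965, 0.261, 0.001, 0.0]
force: [-0.5, 0.3, -3.3]
finger_gap: 0.147
gripper_force: 46.3
```

step_arm(
  commands=[0,0,0.005,0,0,0,0,0,0.015,0,0,0,0,0,0.026,0,0,0,0,0,0.035,0,0,0,0,0,0.04,0,0,0,0,0,0.042,0,0,0,0,0,0.044,0,0,0,0,0,0.045,0,0,0,0,0,0.045,0,0,0,0,0,0.045,0,0,0],
)

```text
t: 12.3
tcp_pos: [0.7137, 0.0086, 0.0039]
tool_rot: [0.965, 0.262, 0.0, 0.0]
force: [-0.4, -0.6, -1.1]
finger_gap: 0.146
gripper_force: 46.5
```

step_arm(
  commands=[0,0,0,0,0,0,0,0,0,0,0,0,0,0,0,0,0,0,0,0,0,0,0,0,0,0,-0.01,0,0,0,0,0,-0.03,0,0,0,0,0,-0.06,0,0,0,0,0,-0.09,0,0,0,0,0,-0.115,0,0,0,0,0,-0.12,0,0,0],
  jaw=42,
)

```text
t: 13.3
tcp_pos: [0.7161, 0.0083, 0.1282]
tool_rot: [0.965, 0.262, 0.004, 0.002]
force: [-0.1, 0.4, 0.4]
finger_gap: 0.421
gripper_force: 0.0
```

```bash
python3 - <<'E'
from h import *
import pickle
d=snap('wrist'); s=d['s']; pickle.dump(d,open('w4.pkl','wb'))
e=snap('top'); pickle.dump(e,open('top1.pkl','wb'))
a=cv2.resize(e['pixels'][130:250,240:440],None,fx=4,fy=4,interpolation=cv2.INTER_CUBIC)[:,:600]
b=d['pixels'][:,:]
cv2.imwrite('pics/m1.png',np.vstack([cv2.resize(b,(480,300)),cv2.resize(a,(480,int(480*a.shape[0]/a.shape[1])))[:300]]) )
print(s['t'],s['tcp_pos'],s['qd'].round(2),s['q'].round(2)); print(Rn.from_quat(s['tool_rot']).as_matrix().round(3))
E
```

```text
13.3 [0.71614205 0.00829613 0.12818231] [-0.   -0.01  0.01 -0.    0.06 -0.  ] [-0.14  0.76  1.27  0.    1.1   0.9 ]
[[ 0.863  0.505  0.008]
 [ 0.505 -0.863 -0.001]
 [ 0.007  0.005 -1.   ]]
```

View pics/m1.png

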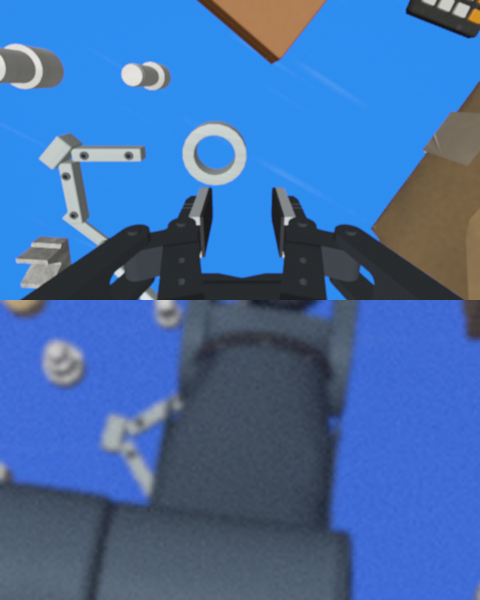

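The ring lies flat at about (215,153) in the wrist view, beside the locator, with the gate open and the bystanders untouched. Next is the collar.

step_arm(
  commands=[-0.03,-0.005,0,0,0,0,-0.07,-0.012,0,0,0,-4,-0.115,-0.02,0,0,0,-8,-0.16,-0.027,0,0,0,-14,-0.205,-0.012,0,0,0,-20,-0.25,0.005,0,0,0,-26,-0.295,0.022,0,0,0,-32,-0.335,0.038,0,0,0,-36,-0.362,0.048,0,0,0,-36,-0.373,0.052,0,0,0,-36],
  jaw=47,
)

```text
t: 14.4
tcp_pos: [0.4154, -0.2258, 0.1221]
tool_rot: [0.838, 0.546, -0.001, -0.002]
force: [-1.1, 0.1, 0.3]
finger_gap: 0.468
gripper_force: 0.0
```

```bash
python3 - <<'E'
from h import *
import pickle
d=snap('wrist'); s=d['s']; pickle.dump(d,open('w5.pkl','wb')); cv2.imwrite('pics/w5.png',d['pixels'])
print(s['t'],s['tcp_pos'],s['qd'].round(2),s['q'].round(2)); print(Rn.from_quat(s['tool_rot']).as_matrix().round(3))
E
```

```text
14.4 [ 0.41535741 -0.22579989  0.12207139] [-0.21 -0.02  0.05  0.02 -0.03 -0.22] [-0.73  0.51  1.91 -0.    0.73 -0.32]
[[ 0.405  0.915 -0.003]
 [ 0.915 -0.405  0.002]
 [ 0.001 -0.003 -1.   ]]
```

View pics/w5.png

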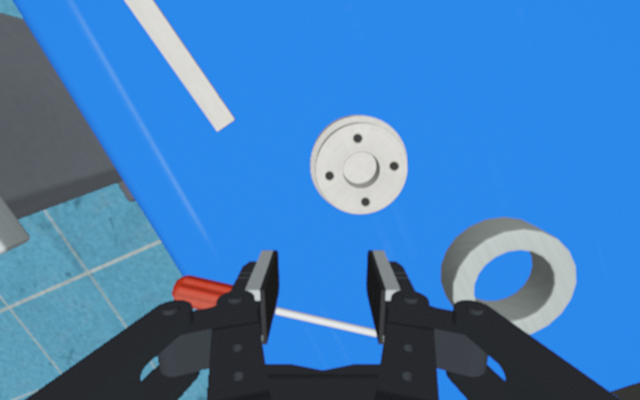

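The collar top is centred on about (361,168). The screwdriver shaft runs from (280,310) to (380,335) behind it, and the big grey ring is at (510,275).

```bash
python3 - <<'E'
from h import *
import pickle
d=pickle.load(open('w5.pkl','rb')); s=d['s']
im=d['pixels']; hsv=cv2.cvtColor(im,cv2.COLOR_BGR2HSV); g=((hsv[:,:,1]<90)*255).astype(np.uint8); g[240:]=0; g[:,:260]=0
cs,_=cv2.findContours(g,0,2); c=max(cs,key=cv2.contourArea); print(cv2.minEnclosingCircle(c))
C=ray(d,361,168,.049); print('collar',C.round(4))
for nm,u,v,z in [('sd1',282,310,.008),('sd2',378,334,.006),('sdhandle',200,290,.01),('bigringL',443,275,.03),('calip',225,125,.005)]: print(nm,ray(d,u,v,z).round(4))
seat=np.array([.6043,.1105]); th=np.radians(75.2); x=np.array([np.cos(th),np.sin(th)]); y=np.array([-x[1],x[0]])
v=C[:2]-seat; print('collar in loc',x@v,y@v)
print('now',manip.sense()['tcp_pos'])
E
```

```text
((358.7923583984375, 164.1334686279297), 49.93067169189453)
collar [ 0.4515 -0.2064  0.049 ]
sd1 [ 0.3433 -0.3025  0.008 ]
sd2 [ 0.4103 -0.3604  0.006 ]
sdhandle [ 0.2891 -0.2559  0.01  ]
bigringL [ 0.4783 -0.3126  0.03  ]
calip [ 0.3722 -0.1443  0.005 ]
collar in loc -0.34541056047145724 0.06681118595072295
now [ 0.41544161 -0.22615666  0.12217244]
```

step_arm(
  commands=[-0.012,0.008,0,0,0,4,-0.026,0.017,0.005,0,0,7.5,-0.026,0.017,0.025,0,0,7.5,-0.026,0.017,0.05,0,0,7.5,-0.026,0.017,0.075,0,0,7.5,-0.026,0.017,0.095,0,0,7.5,-0.026,0.017,0.11,0,0,7.5,-0.026,0.017,0.117,0,0,7.5,-0.026,0.017,0.117,0,0,7.5,-0.026,0.017,0.117,0,0,7.5],
)

```text
t: 15.45
tcp_pos: [0.4233, -0.2549, 0.0064]
tool_rot: [0.871, 0.492, 0.0, -0.0]
force: [-0.4, -0.4, 0.6]
finger_gap: 0.472
gripper_force: 0.0
```

```bash
python3 - <<'E'
from h import *
import pickle
d=snap('wrist'); s=d['s']; pickle.dump(d,open('w6.pkl','wb')); cv2.imwrite('pics/w6.png',d['pixels'])
print(s['t'],s['tcp_pos'],s['qd'].round(2),s['force'].round(1)); print(Rn.from_quat(s['tool_rot']).as_matrix().round(3))
E
```

```text
15.45 [ 0.42328977 -0.25491369  0.00640431] [-0.01 -0.02 -0.   -0.   -0.   -0.  ] [-0.4 -0.4  0.6]
[[ 0.517  0.856  0.   ]
 [ 0.856 -0.517  0.   ]
 [ 0.     0.    -1.   ]]
```

View pics/w6.png

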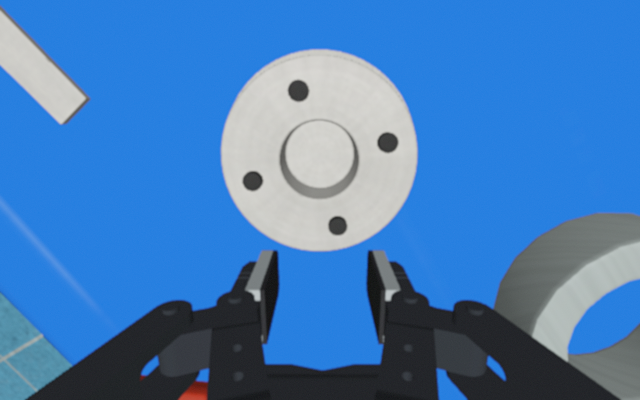

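The collar is centred between the fingers, with its top at (319,150). Now I work out the push path.

```bash
cat > plan.py <<'E'
from h import *
seat=np.array([.6043,.1105]); th=np.radians(75.2); ex=np.array([np.cos(th),np.sin(th)]); ey=np.array([-ex[1],ex[0]])
def collar(d):
    # top outline by mask: blob minus surroundings -> circle of flange top
    im=d['pixels']; hsv=cv2.cvtColor(im,cv2.COLOR_BGR2HSV); g=cv2.medianBlur(im[:,:,2],5)
    c=cv2.HoughCircles(g,cv2.HOUGH_GRADIENT,1,200,param1=80,param2=25,minRadius=85,maxRadius=115)
    return None if c is None else c[0][0]
def toloc(p): return np.array([ex@(p[:2]-seat),ey@(p[:2]-seat)])
E
python3 - <<'E'
from plan import *
import pickle
d=pickle.load(open('w6.pkl','rb')); c=collar(d); print(c)
C=ray(d,319.5,150,.049); C2=ray(d,c[0],c[1],.049); print(C,C2,toloc(C),toloc(C2))
s=manip.sense(); R=Rn.from_quat(s['tool_rot']).as_matrix(); p=s['tcp_pos'][:2]
print('tcp',p,'collar in tool',R.T[:2,:2]@(C2[:2]-p))
# path
C=C2[:2]; h0=R[:2,0]; a0=np.arctan2(h0[1],h0[0]); l=toloc(C); rel=a0-th
D=l[1]/-np.sin(rel); xi=l[0]+D*np.cos(rel); print('heading',np.degrees(a0),'hits y=0 at x',xi,'after',D)
T=.06; Rr=T/np.tan(abs(rel)/2); La=Rr*abs(rel); L1=D-T
def pose(sd): # collar centre & heading at path length sd
    if sd<L1: return C+sd*h0,a0
    if sd<L1+La:
        b=(sd-L1)/Rr; n=np.array([-h0[1],h0[0]]); return C+L1*h0+Rr*(np.sin(b)*h0+(1-np.cos(b))*n), a0+b
    q=sd-L1-La; return seat+(xi+T+q)*ex, th
tot=L1+La-(xi+T); print('total',tot)
gap=(R.T[:2,:2]@(C-p))[0]-.0385
for sd in [0,.05,.1,.15,.2,.22,.24,.26,.28,.30,.31,.32,.33,.34,.35,tot]:
    c,a=pose(sd); w=c-.0385*np.array([np.cos(a),np.sin(a)]); print(round(sd,3),(R.T[:2,:2]@(w-p)).round(4),np.degrees(a-a0).round(1),toloc(c).round(3))
print('gap',gap)
E
```

```text
[319.5 151.5  99.9]
[ 0.45329704 -0.20477777  0.049     ] [ 0.45306845 -0.2051536   0.049     ] [-0.34339098  0.06545683] [-0.34381274  0.06558182]
tcp [ 0.4234007  -0.25526064] collar in tool [ 0.05822907 -0.00051608]
heading 58.8629470405929 hits y=0 at x -0.12007760660869596 after 0.233148847971919
total 0.3524123290104636
0 [ 0.0197 -0.0005] 0.0 [-0.344  0.066]
0.05 [ 0.0697 -0.0005] 0.0 [-0.296  0.052]
0.1 [ 0.1197 -0.0005] 0.0 [-0.248  0.037]
0.15 [ 0.1697 -0.0005] 0.0 [-0.2    0.023]
0.2 [0.2198 0.0011] 3.7 [-0.152  0.01 ]
0.22 [0.2399 0.0012] 6.4 [-0.132  0.006]
0.24 [0.2599 0.0003] 9.2 [-0.112  0.003]
0.26 [ 0.2799 -0.0016] 11.9 [-0.092  0.001]
0.28 [ 0.2998 -0.0044] 14.6 [-0.072  0.   ]
0.3 [ 0.3194 -0.0087] 16.3 [-0.052 -0.   ]
0.31 [ 0.329  -0.0115] 16.3 [-0.042 -0.   ]
0.32 [ 0.3386 -0.0143] 16.3 [-0.032 -0.   ]
0.33 [ 0.3482 -0.0172] 16.3 [-0.022 -0.   ]
0.34 [ 0.3578 -0.02  ] 16.3 [-0.012 -0.   ]
0.35 [ 0.3673 -0.0228] 16.3 [-0.002 -0.   ]
0.352 [ 0.3697 -0.0235] 16.3 [0. 0.]
gap 0.01972907419530026
```

step_arm(
  commands=[0.007,-0.0005,0,0,0,0,0.016,-0.0005,0,0,0,0,0.025,-0.0005,0,0,0,0,0.037,-0.0005,0,0,0,0,0.05,-0.0005,0,0,0,0,0.065,-0.0005,0,0,0,0,0.08,-0.0005,0,0,0,0,0.095,-0.0005,0,0,0,0,0.108,-0.0005,0,0,0,0,0.12,-0.0005,0,0,0,0],
)

```text
t: 16.5
tcp_pos: [0.485, -0.1521, 0.0068]
tool_rot: [0.871, 0.492, -0.0, 0.001]
force: [-2.7, -6.0, 1.9]
finger_gap: 0.469
gripper_force: 2.9
```

```bash
python3 - <<'E'
from plan import *
d=snap('wrist'); s=d['s']; c=collar(d); C=ray(d,c[0],c[1],.049)
R=Rn.from_quat(s['tool_rot']).as_matrix()
print(s['t'],c,C,toloc(C),'in tool',R.T[:2,:2]@(C[:2]-s['tcp_pos'][:2]),s['tcp_pos'],s['force'].round(1),s['qd'].round(2))
E
```

```text
16.5 [321.5 219.5  94.1] [ 0.50424818 -0.12075247  0.049     ] [-0.24913811  0.03765997] in tool [0.03675108 0.00029065] [ 0.48503331 -0.15208164  0.00682064] [-2.7 -6.   1.9] [ 0.24  0.01 -0.07 -0.    0.06  0.24]
```

step_arm(
  commands=[0.014,0,0,0,0,0,0.028,0,0,0,0,0,0.042,0,0,0,0,0,0.056,0,0,0,0,0,0.07,0.0005,0,0,0,-0.5,0.084,0.001,0,0,0,-1.6,0.1,0.0016,0,0,0,-3.7,0.114,0.0017,0,0,0,-5.6,0.127,0.0014,0,0,0,-7.4,0.14,0.0008,0,0,0,-9.2],
)

```text
t: 17.55
tcp_pos: [0.5575, -0.0331, 0.0067]
tool_rot: [0.828, 0.56, -0.001, 0.0]
force: [-2.4, -5.4, 2.3]
finger_gap: 0.475
gripper_force: 3.2
```

```bash
python3 - <<'E'
from plan import *
d=snap('wrist'); s=d['s']; c=collar(d); C=ray(d,c[0],c[1],.049); cv2.imwrite('pics/w8.png',d['pixels'])
R=Rn.from_quat(s['tool_rot']).as_matrix(); p=s['tcp_pos'][:2]
print(s['t'],c,C,toloc(C),'in tool',R.T[:2,:2]@(C[:2]-p),s['tcp_pos'],s['force'].round(1),s['qd'].round(2))
a=np.arctan2(R[1,0],R[0,0]); print('heading rel',np.degrees(th-a)); 
# gate hinge check for locator calibration: hinge disc in view?
print('hinge px',proj(d,[.5295,.0858,.024]),'seat tip px',proj(d,[*(seat-.005*ex+.057*ey),.016]),proj(d,[*(seat-.005*ex-.057*ey),.016]))
for l in [-.092,-.072,-.052,-.032,-.012,0]:
    w=seat+(l-.0385)*ex; print(l,(R.T[:2,:2]@(w-p)).round(4))
E
```

```text
17.55 [321.5 207.5  95.3] [0.57285709 0.00453055 0.049     ] [-0.1104857  0.0033303] in tool [0.04066117 0.00026391] [ 0.55749531 -0.03311809  0.00665342] [-2.4 -5.4  2.3] [ 0.23  0.03 -0.14 -0.    0.11 -0.08]
heading rel 7.025044170913344
hinge px (np.float64(108.29870098318676), np.float64(14.106260753169636)) seat tip px (np.float64(115.02352661749273), np.float64(-114.7700228933777)) (np.float64(473.02175002167735), np.float64(-170.4120660931634))
-0.092 [0.0212 0.006 ]
-0.072 [0.0411 0.0036]
-0.052 [0.0609 0.0011]
-0.032 [ 0.0808 -0.0013]
-0.012 [ 0.1006 -0.0038]
0 [ 0.1125 -0.0052]
```

step_arm(
  commands=[0.01,0.0007,0,0,0,-1.3,0.02,0.0013,0,0,0,-2.7,0.03,0.0016,0,0,0,-4,0.04,0.0017,0,0,0,-5.4,0.05,0.0013,0,0,0,-6.4,0.058,0.0008,0,0,0,-7.1,0.065,0.0001,0,0,0,-7.1,0.07,-0.0006,0,0,0,-7.1,0.07,-0.0006,0,0,0,-7.1,0.07,-0.0006,0,0,0,-7.1],
)

```text
t: 18.6
tcp_pos: [0.5831, 0.0323, 0.0064]
tool_rot: [0.793, 0.61, 0.0, -0.0]
force: [-0.4, -1.1, 1.7]
finger_gap: 0.472
gripper_force: 1.2
```

```bash
python3 - <<'E'
from plan import *
d=snap('wrist'); s=d['s']; c=collar(d); C=ray(d,c[0],c[1],.049); cv2.imwrite('pics/w9.png',d['pixels'])
R=Rn.from_quat(s['tool_rot']).as_matrix(); p=s['tcp_pos'][:2]
print(s['t'],c,C,toloc(C),'in tool',R.T[:2,:2]@(C[:2]-p),s['tcp_pos'],s['force'].round(1),s['qd'].round(2))
a=np.arctan2(R[1,0],R[0,0]); print('heading rel',np.degrees(th-a)); 
w=seat-.0385*ex; print((R.T[:2,:2]@(w-p)).round(4), proj(d,[*seat,.0]))
# dark screws on the V bars
g=cv2.cvtColor(d['pixels'],cv2.COLOR_BGR2GRAY); m=(g<110).astype(np.uint8); m[230:]=0
n,l,st,cc=cv2.connectedComponentsWithStats(m)
for i in range(1,n):
    if 30<st[i,4]<2000: print(st[i],cc[i].round(1),ray(d,*cc[i],.016)[:2].round(4))
for nm,q in dict(s1=[.5604,.1318,.016],s2=[.6004,.1555,.016],s3=[.6324,.1465,.016],s4=[.6554,.1066,.016]).items(): print(nm,np.round(proj(d,q),1))
E
```

```text
18.6 [321.5 205.5  96.9] [0.59390695 0.07208207 0.049     ] [-0.03979821  0.00023455] in tool [0.04123552 0.00018723] [0.58313877 0.03227692 0.00637509] [-0.4 -1.1  1.7] [-0. -0. -0.  0. -0. -0.]
heading rel 0.07731247726268972
[0.0425 0.0004] (np.float64(322.03559163798263), np.float64(79.7519415688476))
[ 75   0  31  28 244] [91.1 11.4] [0.5316 0.1521]
[103   0  17  15  69] [110.9   5.9] [0.539  0.1519]
[132   0  13   9  48] [138.3   3.5] [0.5486 0.1501]
[143   0  10  15  38] [147.9   6.5] [0.5514 0.1484]
[ 184    0   95   92 1529] [229.5  43.9] [0.575  0.1297]
[ 372    0   92   92 1587] [417.9  43.8] [0.6405 0.1123]
[449   0  31  35  94] [463.   15.5] [0.6575 0.1172]
[506   0  12   9  39] [510.9   4.5] [0.6741 0.1163]
[542   0  11  23  59] [547.9   9.4] [0.6865 0.1114]
[555   0  10  15  54] [560.3   6.2] [0.6907 0.1113]
[ 563    0   77   71 1494] [607.8  24.6] [0.7066 0.1011]
[499   4  14  11  36] [504.8   9.9] [0.6718 0.1152]
[113  11  16  11  55] [120.7  15.9] [0.541  0.1481]
[59 13 13 12 42] [66.1 18. ] [0.5221 0.1525]
[516  12  11  13  38] [521.3  17.7] [0.6772 0.1112]
[ 45  1
[... 543 characters left out ...]
87]
[598  65   9  10  33] [601.9  69.4] [0.7041 0.0864]
[602  69  20  19  90] [611.2  78.2] [0.7073 0.0825]
[618  75  22  15  60] [629.7  82.6] [0.7139 0.0791]
[171  85  29 145 956] [184.6 173.9] [0.542  0.0895]
[611 100  15  12  48] [617.3 104.6] [0.7093 0.0723]
[293 149  18  19 277] [301.5 157.8] [0.5888 0.0836]
[ 604  166   36   64 1563] [626.7 199.2] [0.7122 0.0332]
[132 182  34  31 811] [148.1 196.7] [0.5242 0.0845]
[378 195  18  18 265] [386.4 203.4] [0.6172 0.0567]
[286 207   3  18  38] [286.8 214.6] [0.5765 0.0626]
[350 206   9  24 116] [354.8 220.4] [0.603  0.0529]
[557 207   7  23  37] [559.4 218.8] [0.6851 0.0317]
s1 [189.3  49.2]
s2 [275.9 -59.2]
s3 [375.5 -57.6]
s4 [461.6  48.9]
```

step_arm(
  commands=[0.005,0,0,0,0,0,0.01,0,0,0,0,0,0.015,0,0,0,0,0,0.02,0,0,0,0,0,0.025,0,0,0,0,0,0.029,0,0,0,0,0,0.032,0,0,0,0,0,0.034,0,0,0,0,0,0.036,0,0,0,0,0,0.038,0,0,0,0,0],
)

```text
t: 19.65
tcp_pos: [0.5925, 0.0677, 0.0064]
tool_rot: [0.793, 0.61, -0.001, 0.0]
force: [-0.5, -6.7, 2.7]
finger_gap: 0.469
gripper_force: 3.2
```

step_arm(
  commands=[0.0005,0,0,0,0,0,0.001,0,0,0,0,0,0.0015,0,0,0,0,0,0.002,0,0,0,0,0,0.0025,0,0,0,0,0,0.003,0,0,0,0,0,0.0035,0,0,0,0,0,0.004,0,0,0,0,0,0.004,0,0,0,0,0,0.004,0,0,0,0,0],
)

```text
t: 20.65
tcp_pos: [0.5936, 0.0716, 0.0064]
tool_rot: [0.793, 0.61, -0.001, 0.0]
force: [-1.8, -6.2, 3.8]
finger_gap: 0.47
gripper_force: 3.1
```

```bash
python3 - <<'E'
from plan import *
d=snap('wrist'); s=d['s']; c=collar(d); C=ray(d,c[0],c[1],.049); cv2.imwrite('pics/w10.png',d['pixels'])
R=Rn.from_quat(s['tool_rot']).as_matrix(); p=s['tcp_pos'][:2]
print(s['t'],c,C,toloc(C),'in tool',R.T[:2,:2]@(C[:2]-p),toloc(s['tcp_pos']),s['force'].round(1))
E
```

```text
20.65 [321.5 207.5  95.3] [0.60419273 0.11085023 0.049     ] [0.00031121 0.00019318] in tool [0.04069484 0.00021558] [-0.04038351  0.00044022] [-1.8 -6.2  3.8]
```

step_arm(
  commands=[0.0003,0,0,0,0,0,0.0006,0,0,0,0,0,0.0009,0,0,0,0,0,0.0012,0,0,0,0,0,0.0015,0,0,0,0,0,0.0018,0,0,0,0,0,0.0021,0,0,0,0,0,0.0024,0,0,0,0,0,0.0027,0,0,0,0,0,0.003,0,0,0,0,0],
)

```text
t: 21.7
tcp_pos: [0.5943, 0.0744, 0.0064]
tool_rot: [0.793, 0.61, -0.001, 0.0]
force: [-2.5, -6.7, 3.1]
finger_gap: 0.474
gripper_force: 3.2
```

Still sliding with no stop felt, so I continue gently.

step_arm(
  commands=[0.0003,0,0,0,0,0,0.0006,0,0,0,0,0,0.0009,0,0,0,0,0,0.0012,0,0,0,0,0,0.0015,0,0,0,0,0,0.0018,0,0,0,0,0,0.0021,0,0,0,0,0,0.0024,0,0,0,0,0,0.0027,0,0,0,0,0,0.003,0,0,0,0,0],
)

```text
t: 22.7
tcp_pos: [0.595, 0.0769, 0.0064]
tool_rot: [0.792, 0.61, -0.001, 0.0]
force: [-1.8, -8.9, 3.5]
finger_gap: 0.467
gripper_force: 3.9
```

```bash
python3 - <<'E'
from plan import *
d=snap('wrist'); s=d['s']; c=collar(d); C=ray(d,c[0],c[1],.049); cv2.imwrite('pics/w11.png',d['pixels'])
R=Rn.from_quat(s['tool_rot']).as_matrix(); p=s['tcp_pos'][:2]
print(s['t'],c,C,toloc(C),'in tool',R.T[:2,:2]@(C[:2]-p),toloc(s['tcp_pos']),s['force'].round(1))
E
```

```text
22.7 [320.5 206.5  96.8] [0.6053917  0.11664294 0.049     ] [0.00621801 0.0005137 ] in tool [ 4.10395776e-02 -8.55946335e-05] [-0.03482171  0.00044442] [-1.8 -8.9  3.5]
```

step_arm(
  commands=[0.0003,0,0,0,0,0,0.0006,0,0,0,0,0,0.0009,0,0,0,0,0,0.0012,0,0,0,0,0,0.0015,0,0,0,0,0,0.0018,0,0,0,0,0,0.002,0,0,0,0,0,0.002,0,0,0,0,0,0.002,0,0,0,0,0,0.002,0,0,0,0,0],
)

```text
t: 23.75
tcp_pos: [0.5952, 0.0773, 0.0064]
tool_rot: [0.792, 0.61, -0.002, 0.001]
force: [-2.7, -12.2, 4.5]
finger_gap: 0.47
gripper_force: 5.9
```

step_arm(
  commands=[0.0005,0,0,0,0,0,0.001,0,0,0,0,0,0.0015,0,0,0,0,0,0.002,0,0,0,0,0,0.0025,0,0,0,0,0,0.0025,0,0,0,0,0,0,0,0,0,0,0,-0.008,0,0,0,0,0,-0.02,0,0,0,0,0,-0.035,0,0,0,0,0],
)

```text
t: 24.75
tcp_pos: [0.5868, 0.0466, 0.0061]
tool_rot: [0.792, 0.61, 0.0, -0.0]
force: [0.1, -0.1, 0.2]
finger_gap: 0.469
gripper_force: 0.0
```

step_arm(
  commands=[-0.01,0,-0.005,0,0,0,-0.015,0,-0.025,0,0,0,-0.015,0,-0.05,0,0,0,-0.015,0,-0.08,0,0,0,-0.015,0,-0.11,0,0,0,-0.015,0,-0.13,0,0,0,-0.015,0,-0.14,0,0,0,-0.015,0,-0.14,0,0,0,-0.015,0,-0.14,0,0,0,-0.015,0,-0.14,0,0,0],
)

```text
t: 25.75
tcp_pos: [0.5823, 0.0322, 0.1449]
tool_rot: [0.793, 0.61, -0.001, -0.001]
force: [0.2, 0.0, 0.7]
finger_gap: 0.471
gripper_force: 0.0
```

```bash
python3 - <<'E'
from plan import *
import pickle
d=snap('wrist'); s=d['s']; cv2.imwrite('pics/w12.png',d['pixels']); pickle.dump(d,open('w12.pkl','wb'))
R=Rn.from_quat(s['tool_rot']).as_matrix(); p=s['tcp_pos']
print(s['t'],p,s['qd'].round(2)); print(R.round(3))
hsv=cv2.cvtColor(d['pixels'],cv2.COLOR_BGR2HSV); g=cv2.medianBlur(d['pixels'][:,:,2],3)
cc=cv2.HoughCircles(g,cv2.HOUGH_GRADIENT,1,30,param1=80,param2=22,minRadius=35,maxRadius=60)
for c in cc[0][:4]: print(c,toloc(ray(d,c[0],c[1],.049)).round(4), 'R at .049',c[2]/d['fx']*((d['R']@ray(d,c[0],c[1],.049)+d['t'])[2]))
print('seat px',proj(d,[*seat,.049]),'post px',proj(d,[.4823,-.0215,.066]),'hinge px',proj(d,[.5295,.0858,.024]))
print('to post', (R.T@np.array([.4823-p[0],-.0215-p[1],.03-p[2]])).round(4))
E
```

```text
25.75 [0.58230693 0.03218077 0.14492259] [ 0.    0.01 -0.    0.    0.   -0.  ]
[[ 0.257  0.967 -0.003]
 [ 0.967 -0.257  0.   ]
 [-0.    -0.003 -1.   ]]
[323.5  90.5  47.1] [-0.001   0.0001] R at .049 0.031410707396003844
[464.5 164.5  38. ] [-0.0509 -0.0996] R at .049 0.026883382897309713
seat px (np.float64(323.702352048954), np.float64(88.86869775509666)) post px (np.float64(211.7482030645831), np.float64(311.43697759026685)) hinge px (np.float64(238.3069979171097), np.float64(149.28709089014953))
to post [-0.0775 -0.0826  0.1152]
```

View pics/w12.png

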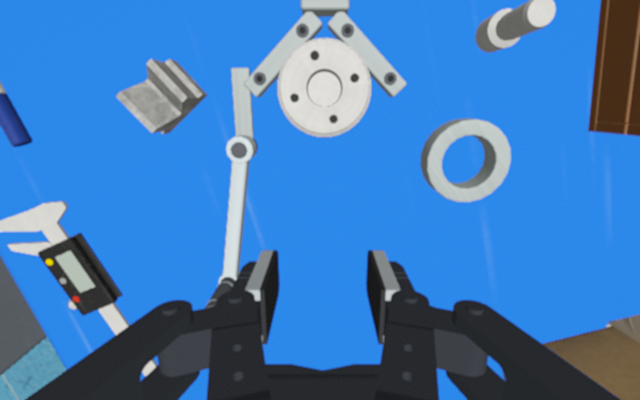

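The view shows the collar seated at (324,90), symmetric in the V and within 1 mm of the seat. The gate is open, the ring lies flat at (467,160), and the bystanders have not moved. Now I shut the gate.

step_arm(
  commands=[-0.02,-0.02,0,0,0,2,-0.045,-0.048,0,0,0,5,-0.068,-0.072,0,0,0,7.5,-0.0775,-0.0826,0,0,0,8.7,-0.0775,-0.0826,0.01,0,0,8.7,-0.0775,-0.0826,0.035,0,0,8.7,-0.0775,-0.0826,0.065,0,0,8.7,-0.0775,-0.0826,0.095,0,0,8.7,-0.0775,-0.0826,0.112,0,0,8.7,-0.0775,-0.0826,0.115,0,0,8.7],
)

```text
t: 26.8
tcp_pos: [0.483, -0.0209, 0.0282]
tool_rot: [0.836, 0.548, -0.001, -0.002]
force: [-0.3, 0.3, -0.1]
finger_gap: 0.471
gripper_force: 0.0
```

step_arm(
  commands=[0,0,0,0,0,0,0,0,0,0,0,0,0,0,0,0,0,0,0,0,0,0,0,0,0,0,0,0,0,0,0,0,0,0,0,0,0,0,0,0,0,0,0,0,0,0,0,0,0,0,0,0,0,0,0,0,0,0,0,0],
  jaw=5,
  grip_force=20,
)

```text
t: 27.8
tcp_pos: [0.484, -0.0214, 0.0315]
tool_rot: [0.837, 0.548, 0.0, 0.0]
force: [1.9, 5.2, -5.8]
finger_gap: 0.157
gripper_force: 20.6
```

```bash
python3 - <<'E'
from plan import *
s=manip.sense(); R=Rn.from_quat(s['tool_rot']).as_matrix(); p=s['tcp_pos'][:2]
print(s['t'],s['tcp_pos'],s['finger_gap'],s['gripper_force'],s['force'].round(1))
h=np.array([.5295,.0858]); v=p-h; L=np.hypot(*v); a0=np.degrees(np.arctan2(v[1],v[0])); print(L,a0,np.degrees(np.arctan2(R[1,0],R[0,0])))
for k in (6,12,18,24,30,36,42,48,54,60,a0*-1-14.8,a0*-1-12.8):
    a=np.radians(a0+k); w=h+L*np.array([np.cos(a),np.sin(a)]); print(round(k,1),(R.T[:2,:2]@(w-p)).round(4))
E
```

```text
27.8 [ 0.48402726 -0.02143822  0.03150738] 0.15663817994249865 20.631404221057892 [ 1.9  5.2 -5.8]
0.11648092994359341 -112.97863626237395 66.42287393752575
6 [0.0008 0.0122]
12 [0.0028 0.0242]
18 [0.0061 0.0359]
24 [0.0106 0.0473]
30 [0.0162 0.0581]
36 [0.023  0.0682]
42 [0.0307 0.0776]
48 [0.0394 0.0862]
54 [0.049  0.0937]
60 [0.0593 0.1003]
98.2 [0.1342 0.1139]
100.2 [0.1383 0.1132]
```

step_arm(
  commands=[0.001,0.012,0,0,0,-6,0.003,0.024,0,0,0,-12,0.006,0.036,0,0,0,-18,0.0105,0.0475,0,0,0,-24,0.016,0.058,0,0,0,-30,0.023,0.0685,0,0,0,-36,0.031,0.078,0,0,0,-42,0.0395,0.0865,0,0,0,-48,0.049,0.094,0,0,0,-54,0.059,0.101,0,0,0,-60],
)

```text
t: 28.8
tcp_pos: [0.599, -0.0082, 0.0315]
tool_rot: [0.449, 0.894, -0.001, -0.001]
force: [-1.8, 1.1, -0.9]
finger_gap: 0.154
gripper_force: 21.1
```

```bash
python3 - <<'E'
from plan import *
s=manip.sense(); R=Rn.from_quat(s['tool_rot']).as_matrix(); p=s['tcp_pos'][:2]
print(s['t'],s['tcp_pos'],s['finger_gap'],s['force'].round(1))
h=np.array([.5295,.0858]); v=p-h; L=np.hypot(*v); a0=np.degrees(np.arctan2(v[1],v[0])); print(L,a0,np.degrees(np.arctan2(R[1,0],R[0,0])))
E
```

```text
28.8 [ 0.59895708 -0.00817923  0.03149195] 0.15351177360803228 [-1.8  1.1 -0.9]
0.11686052228788289 -53.53306290400079 126.67643658999148
```

step_arm(
  commands=[0.001,0.012,0,0,0,-6,0.003,0.024,0,0,0,-12,0.006,0.036,0,0,0,-18,0.0105,0.0475,0,0,0,-24,0.016,0.058,0,0,0,-30,0.0205,0.065,0,0,0,-34,0.023,0.0685,0,0,0,-36,0.025,0.072,0,0,0,-38,0.0265,0.0738,0,0,0,-39,0.0265,0.0738,0,0,0,-39],
)

```text
t: 29.8
tcp_pos: [0.643, 0.0564, 0.0315]
tool_rot: [0.127, 0.992, -0.001, -0.0]
force: [-1.5, -2.9, -0.1]
finger_gap: 0.153
gripper_force: 21.1
```

step_arm(
  commands=[0,0.0005,0,0,0,0,0.001,0.001,0,0,0,0,0.001,0.0015,0,0,0,0,0.001,0.002,0,0,0,0,0.001,0.0025,0,0,0,0,0.001,0.003,0,0,0,0,0.001,0.003,0,0,0,0,0.001,0.003,0,0,0,0,0.001,0.003,0,0,0,0,0.001,0.003,0,0,0,0],
)

```text
t: 30.8
tcp_pos: [0.643, 0.0566, 0.0314]
tool_rot: [0.127, 0.992, -0.002, -0.0]
force: [-1.4, -12.1, 0.3]
finger_gap: 0.16
gripper_force: 21.5
```

```bash
python3 - <<'E'
from plan import *
s=manip.sense(); R=Rn.from_quat(s['tool_rot']).as_matrix(); p=s['tcp_pos'][:2]
print(s['t'],s['tcp_pos'],s['finger_gap'],s['force'].round(1),'in tool',(R.T@s['force']).round(1))
h=np.array([.5295,.0858]); v=p-h; L=np.hypot(*v); a0=np.degrees(np.arctan2(v[1],v[0])); print(L,a0,np.degrees(np.arctan2(R[1,0],R[0,0])))
E
```

```text
30.8 [0.64301074 0.05660848 0.03144744] 0.16014738382076837 [ -1.4 -12.1   0.3] in tool [ -1.6 -12.1  -0.2]
0.11720423939735336 -14.42221293240449 165.44757324344417
```

The gate is on its stop: the force rose to 12 N with no motion, and the heading is -14.4°. Release and retreat.

step_arm(
  commands=[0,0,0,0,0,0,0,-0.001,0,0,0,0,0,-0.003,0,0,0,0,0,-0.003,0,0,0,0,0,-0.003,-0.002,0,0,0,0,-0.003,-0.015,0,0,0,0,-0.003,-0.035,0,0,0,0,-0.003,-0.06,0,0,0,0,-0.003,-0.09,0,0,0,0,-0.003,-0.11,0,0,0],
  jaw=35,
)

```text
t: 31.8
tcp_pos: [0.6435, 0.0577, 0.1446]
tool_rot: [0.127, 0.992, 0.0, 0.002]
force: [0.2, -0.0, -0.3]
finger_gap: 0.35
gripper_force: 0.0
```

step_arm(
  commands=[0.02,-0.01,-0.02,0,0,0,0.05,-0.03,-0.04,0,0,0,0.085,-0.03,-0.06,0,0,0,0.105,-0.03,-0.08,0,0,0,0.11,-0.03,-0.09,0,0,0,0.11,-0.03,-0.09,0,0,0,0.11,-0.03,-0.09,0,0,0,0.11,-0.03,-0.09,0,0,0,0.11,-0.03,-0.09,0,0,0,0.11,-0.03,-0.09,0,0,0],
)

```text
t: 32.8
tcp_pos: [0.5286, 0.056, 0.2304]
tool_rot: [0.127, 0.992, -0.0, -0.001]
force: [-0.7, -0.2, -0.1]
finger_gap: 0.352
gripper_force: 0.0
```

```bash
python3 - <<'E'
from plan import *
d=snap('wrist'); s=d['s']; cv2.imwrite('pics/w13.png',d['pixels']); im=d['pixels']
print(s['t'],s['tcp_pos'],s['force'].round(1),s['qd'].round(2))
g=cv2.medianBlur(im[:,:,2],3)
cc=cv2.HoughCircles(g,cv2.HOUGH_GRADIENT,1,30,param1=80,param2=20,minRadius=22,maxRadius=45)
for c in cc[0][:8]: print(c,toloc(ray(d,c[0],c[1],.049)).round(4),toloc(ray(d,c[0],c[1],.022)).round(4))
h=np.array([.5295,.0858]); a=np.radians(-14.8)
print('exp seat',proj(d,[*seat,.049]),'post',proj(d,[*(h+.118*np.array([np.cos(a),np.sin(a)])),.066]))
m=(cv2.cvtColor(im,cv2.COLOR_BGR2HSV)[:,:,2]<120).astype(np.uint8); n,l,st,ce=cv2.connectedComponentsWithStats(m)
for i in range(1,n):
    if 40<st[i,4]<900: print('dark',st[i],ce[i].round(0),toloc(ray(d,*ce[i],.05)).round(3))
E
```

```text
32.8 [0.52860263 0.05601736 0.23036877] [-0.7 -0.2 -0.1] [ 0.   -0.01  0.   -0.    0.   -0.  ]
[391.5 233.5  32.2] [-0.0024  0.0056] [ 0.0035 -0.0048]
[338.5 313.5  29.4] [-0.0549 -0.0883] [-0.0534 -0.1064]
[601.5 285.5  31.9] [ 0.2252 -0.0529] [ 0.25   -0.0681]
exp seat (np.float64(393.48431609374614), np.float64(238.60379808446274)) post (np.float64(351.46976286263344), np.float64(292.3000411970573))
dark [535   9  13  83 207] [541.  50.] [0.118 0.178]
dark [621  17  18   6  50] [627.  19.] [0.187 0.203]
dark [591  25  16  28 106] [595.  41.] [0.164 0.185]
dark [549  56  25  34 660] [561.  73.] [0.139 0.159]
dark [550  91  20   4  56] [560.  93.] [0.141 0.142]
dark [525 117   9  57 124] [529. 144.] [0.122 0.096]
dark [358 197  45  30 204] [374. 206.] [-0.021  0.035]
dark [364 207  36  28  90] [377. 215.] [-0.018  0.025]
dark [435 212  15   6  45] [441. 213.] [0.046 0.028]
dark [  0 220  27  19 247] [ 10. 229.] [-0.39   0.009]
dark [433 221   5  15  50] [435. 228.] [0.041 0.012]
dark [388 233  17  14  63] [398. 242.] [ 0.005 -0.003]
dark [474 253  31  28 365] [485. 263.] [ 0.097 -0.026]
dark [564 256  14  27 139] [569. 270.] [ 0.185 -0.034]
dark [490 268  28  26 379] [501. 278.] [ 0.116 -0.044]
dark [509 287  21  46 450] [519. 307.] [ 0.141 -0.078]
dark [623 295  17  47 442] [631. 317.] [ 0.266 -0.091]
dark [323 316  33  17 234] [340. 326.] [-0.053 -0.104]
```

```bash
python3 - <<'E'
from plan import *
d=snap('wrist'); im=d['pixels']; sat=cv2.cvtColor(im,cv2.COLOR_BGR2HSV)[:,:,1]
H=np.array([-.043,.066])
pts=[]
for r in np.arange(.02,.095,.01):
    xs=[]
    for x in np.arange(-.062,-.030,.0005):
        w=seat+x*ex+(.066-r)*ey; u,v=proj(d,[*w,.021]); 
        if 0<=u<640 and 0<=v<400 and sat[int(v),int(u)]<100: xs.append(x)
    if xs: pts.append((round(r,3),round(min(xs)*1e3,1),round(max(xs)*1e3,1)))
print(pts, manip.sense()['t'])
E
```

```text
[(np.float64(0.02), np.float64(-49.5), np.float64(-36.5)), (np.float64(0.03), np.float64(-49.5), np.float64(-37.0)), (np.float64(0.04), np.float64(-49.5), np.float64(-37.0)), (np.float64(0.05), np.float64(-49.0), np.float64(-30.5)), (np.float64(0.06), np.float64(-49.0), np.float64(-30.5)), (np.float64(0.07), np.float64(-49.5), np.float64(-30.5)), (np.float64(0.08), np.float64(-49.5), np.float64(-30.5)), (np.float64(0.09), np.float64(-49.5), np.float64(-36.5))] 32.9
```

The gate bar's outer edge lies at a constant x of -49 mm along its length, so the centre is at -43 mm and the gate is fully shut. The collar is seated behind it. Handing in.

```bash
python3 -c "
from station import manip
print(manip.sign_off())"
```

```text
the job is handed in; nothing more can be done
None
```

The job is handed in at about 33 s: the ring gauge lies flat beside the locator, the collar is seated against both faces of the V, the gate is fully shut behind it, and the bystander parts were not touched.

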